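Sort the returned samples into their holders

ROBOT

A 7-joint arm with a two-finger parallel gripper is mounted at the origin on a cart in front of the work surface, level with it; the furniture and walls round the work are solid. World frame = base frame: x ahead of the robot, y to its left, z up, the work surface at z = 0. Lengths are in m, angles in rad, forces in N, time in s.
With the tool pointing down it reaches from about 0.4 to 0.85 m from the base axis. Payload 10.4 kg.
Tool frame: the origin (TCP) lies at the very end of the fingers, on their centre line; the grasp point (between the pads) lies 19 mm behind it; z points along the fingers, y is the line along which they close (so a half turn about z gives the same grasp; the last joint's range is limited). The gripper opens to 87 mm and grips with 3 to 60 N. Pads are 19 mm wide; open, the fingers measure 117 mm over their backs; the gripper's body (75 mm by 190 mm) begins 51 mm behind the grasp point.
Start: joints at [1.283, 0.332, -0.065, 1.46, 0.022, 1.35, -0.088], TCP at [0.164, -0.603, 0.223] pointing down, gripper open.
Joint ranges: [-2.6, 2.6], [-0.5, 2.12], [-1.47, 1.34], [0.16, 2.42], [-1.27, 4.41], [0.06, 2.06], [-2.6, 2.6]. Speed limits (rad/s): [2.22, 2.22, 2.79, 2.79, 3.14, 3.14, 3.14].

INTERFACE

Orientations are given as a unit quaternion [x, y, z, w].
In Python, from bench import arm gives the robot as it stands. Calls block until the motion is done:
- arm.reach(position, orientation): joint-space move of the TCP to a pose.
- arm.move_straight(position, frame=None, velocity=0.15, force_limit=None): straight line of the TCP; frame=None keeps the orientation; velocity is the mean speed in m/s. With force_limit (N) it stops when the force on the tool has changed by that much, and returns True; else False.
- arm.movej(angles): joint-space move.
- arm.grip(opening, effort=None): finger opening in m; effort is the grip in N (None keeps the last); returns when the fingers have stopped.
- arm.pause(seconds).
- arm.solve_ik(position, orientation): joint angles nearest the present ones, or None.
- arm.get_state(): the state.
- arm.capture(name): name is "scene" or "top" or "wrist"; returns the picture (480x640x3 uint8, red, green, blue); there is no depth.
- arm.camera_model(name): a dict with "intrinsics" (3x3 intrinsics, pixels), "k1" (the pictures are not rectified: a ray, as slopes to the right and down, at radius r is drawn at 1 + k1 r^2 times it, then the intrinsics apply), "rvec" (rotation vector, rad) and "tvec" (3), from world to camera coordinates, as OpenCV has them. Camera axes: x right, y down, z forward; pixel columns grow to the right and rows downward; lengths in m; the calibration is good to about 2 mm. A picture is of the moment at which its call begins: read the wrist's pose just before it. camera_model takes no time and is no camera call; for the wrist camera it gives the pose at the moment of the call.
A pose or a line that the arm cannot do raises arm.Unreachable and nothing moves.
- arm.job_done(): hands the job in; it is judged then, once.
The state is a dict: "time": time; "joint_pos": joint angles; "dq": joint speeds; "joint_efforts": joint torques, N m; "position": TCP position; "tcp_rot": TCP orientation; "wrist_force": force on the tool from outside, world axes, zero at the start; "wrist_torque": the same for the moment, N m; "grip_width": finger opening in m; "finger_force": force on a finger pad.
Only numpy, scipy, OpenCV 4.12 (cv2) and the standard library are available. Lean on these libraries where they do the work, as an engineer would, in place of code of your own. Each camera call takes 0.05 s, during which the arm holds its last target. There are 200 camera calls.

TASK

Put the returned samples away: stand the two black-capped vials in the white divided tray, one to a cell, and the red-capped vial in the red spill tray. Lay each screw-cap tube in the sloping wire cradle, in the lane whose colour tag matches its cap, with the cap at the high, tagged end so the contents stay off the seal. Keep the vials upright all the while.

Things in the scene. Friction and masses are not known exactly. Their poses are not given: they have to be found in the camera images.
- vial_yellow: Glass vial with a BLACK cap and pale yellow contents, standing loose on the worktop, 22 mm in diameter, 51 mm tall (glass and lower cap firm to 46 mm), about 30 g. Origin: centre of its underside; z up along its axis.
- vial_clear: Glass vial with a BLACK cap and colourless contents; same size, mass and origin as vial_yellow.
- vial_red: Glass vial with a RED cap and pink contents; same size, mass and origin as vial_yellow.
- tube_orange: Clear screw-cap tube with an ORANGE cap, lying on its side: 110 mm long, body 15.6 mm in diameter, cap 18 mm wide, about 20 g. Origin: middle of its length on the underside, 9 mm below the tube's axis; x runs along the tube towards the cap (cap from x = +42 to +55 mm, tapered tip at -55 mm); z up.
- tube_blue: Clear screw-cap tube with a BLUE cap, otherwise exactly like tube_orange.
- vial_tray: White low tray, fixed, 45 x 127 mm and 20 mm high, with a small lug on each long side; two dividers part it into three square cells in a row along its y, 37 x 37 mm inside, centres at y = -41, 0 and +41 mm, floor 4 mm above the worktop, walls 4 mm thick. Origin: centre of its underside, x across the row, z up.
- spill_tray: Red square tray, fixed, about 98 x 98 mm over its rolled rim, 84 x 84 mm inside, 19 mm high, floor 4 mm above the worktop. Origin: centre of its underside, z up.
- tube_cradle: Fixed grey base 120 (x) x 100 x 5 mm, origin centre of underside, with steel wires bent in V notches across x = +31 mm (tops 45 mm high) and x = -25 (tops 37): tubes slope up to +x by 0.142 rad. Lanes along x: y = +25 mm orange tag, -25 blue; tags at the high end, x = 49. Clear stop, 33 high, at x = -57. A seated tube's middle is at x = +5, its axis there 34 mm high. Fingers fit between the wires.
Mind the look-alikes: they are no part of the job. What is shaped like the vial_red but purple is not meant.

How it is judged:
At the end, for the whole second after the job is handed in: Black-capped vials upright on the white tray's floor, one per cell; red-capped vial upright on the red tray's floor; each tube down in both notches of the lane matching its cap, sloping up to the cap, middle within 15 mm along and 10 mm across, in line within 0.14 rad; all at rest (x of vial_yellow in the frame of vial_tray between -0.012 and 0.012 m and y of vial_yellow in the frame of vial_tray between -0.052 and 0.052 m and z of vial_yellow in the frame of vial_tray between 0.001 and 0.008 m and angle between each of vial_yellow, vial_clear, vial_red's own z axis and vertical below 0.12 rad and horizontal distance between vial_yellow and vial_clear above 0.024 m and linear speed of each of vial_yellow, vial_clear, vial_red, tube_orange, tube_blue below 0.02 m/s and x of vial_clear in the frame of vial_tray between -0.012 and 0.012 m and y of vial_clear in the frame of vial_tray between -0.052 and 0.052 m and z of vial_clear in the frame of vial_tray between 0.001 and 0.008 m and x of vial_red in the frame of spill_tray between -0.034 and 0.034 m and y of vial_red in the frame of spill_tray between -0.034 and 0.034 m and z of vial_red in the frame of spill_tray between 0.001 and 0.008 m and x of tube_orange in the frame of tube_cradle between -0.01 and 0.02 m and y of tube_orange in the frame of tube_cradle between 0.015 and 0.035 m and z of tube_orange in the frame of tube_cradle between 0.018 and 0.034 m and angle between the x axis of each of tube_orange, tube_blue and the x axis of tube_cradle, either way round below 0.2 rad and angle between tube_orange's own x axis and vertical between 1.36 and 1.5 rad and x of tube_blue in the frame of tube_cradle between -0.01 and 0.02 m and y of tube_blue in the frame of tube_cradle between -0.035 and -0.015 m and z of tube_blue in the frame of tube_cradle between 0.018 and 0.034 m and angle between tube_blue's own x axis and vertical between 1.36 and 1.5 rad); the robot touches nothing.
It fails at once if a vial is tipped over or tilted more than 40 degrees (angle between any of vial_yellow, vial_clear, vial_red's own z axis and vertical above 0.7 rad).
It also fails if it takes over 125 s, if anything falls off the work surface, if the arm or the gripper's body presses on something with over 40 N, if the wrist force passes 120 N, or if a joint passes its speed limit or range.

## Working session

There is one attempt and no reset: what is moved stays moved. The work goes in short steps, each a Python script; the robot and the scene stay as the last script left them, time stands still between calls to the robot, and variables do not carry over. Pictures are saved under pics/ and viewed, at most 14 in all, crops included, and the job is handed in when it is done.

```bash
ls; mkdir -p pics
python3 - <<'E'
from bench import arm
import cv2
for n in("scene","top"):
    im=arm.capture(n); cv2.imwrite(f"pics/{n}0.png",im[:,:,::-1]); 
    m=arm.camera_model(n); print(n,m)
s=arm.get_state(); print(s["time"],s["position"],s["tcp_rot"],s["grip_width"])
E
```

```text
pics
scene {'intrinsics': array([[471.90312955,   0.        , 325.87706591],
       [  0.        , 471.90312955, 240.3965089 ],
       [  0.        ,   0.        ,   1.        ]]), 'k1': -0.09384087148638724, 'rvec': array([ 1.06627411, -2.14067919,  1.22449059]), 'tvec': array([0.30029999, 0.22549507, 0.65105747])}
top {'intrinsics': array([[438.67011107,   0.        , 322.36885093],
       [  0.        , 438.67011107, 244.98422106],
       [  0.        ,   0.        ,   1.        ]]), 'k1': -0.03184334309927182, 'rvec': array([ 2.17970416, -2.1600755 ,  0.07398556]), 'tvec': array([0.0077863 , 0.5429331 , 0.94419925])}
0.1 [ 0.16346955 -0.60288338  0.22185717] [ 9.91245073e-01  1.32033411e-01 -1.36404425e-04 -6.04226407e-04] 0.08723933505004586
```

View pics/scene0.png

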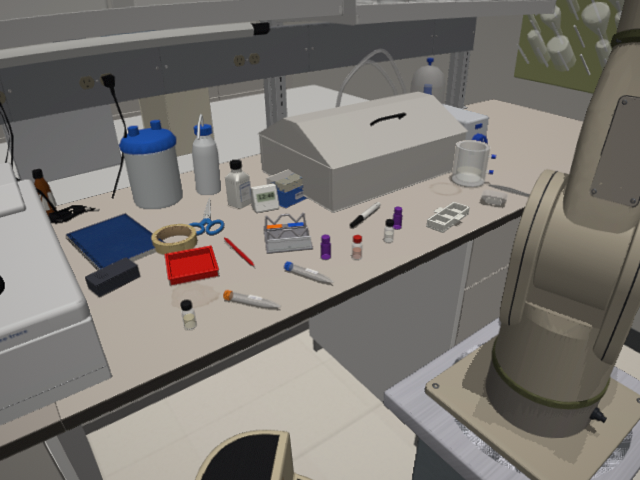

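View pics/top0.png

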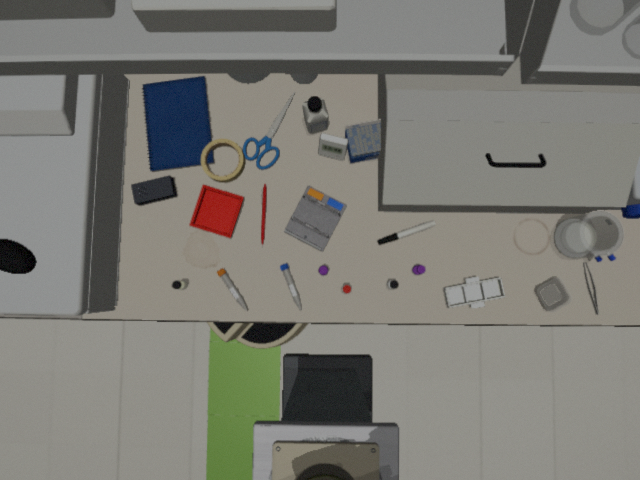

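The scene view shows black caps at (187,305) and (389,223), the red cap at (357,239), an orange cap at (228,297), a blue cap at (288,266) and the tray at (449,216). In the top view the black caps are at (178,285) and (393,285), and the red cap is at (347,288). The orange tube is at (232,289) and the blue tube at (291,286). The cradle is at (316,218) with its tags at (316,195) and (335,203), the red tray is at (217,211), and the white tray is at (474,291). The purple vials at (323,270) and (419,269) are decoys.

```bash
cat > h.py <<'E'
import numpy as np, cv2
from scipy.spatial.transform import Rotation as R
def cam(m):
    Rm=cv2.Rodrigues(np.array(m["rvec"],float))[0]; return Rm, -Rm.T@np.array(m["tvec"])
def ray(m,px):
    d=np.array([m["k1"],0,0,0,0.])
    # r'=r(1+k1 r^2): OpenCV radial model
    p=cv2.undistortPoints(np.array(px,float).reshape(-1,1,2),m["intrinsics"],d).reshape(-1,2)
    Rm,c=cam(m); v=np.c_[p,np.ones(len(p))]@Rm; return c,v/np.linalg.norm(v,axis=1)[:,None]
def plane(m,px,z):
    c,v=ray(m,px); return c+v*((z-c[2])/v[:,2])[:,None]
def tri(views):  # [(m,px)...] -> point, residual
    A=np.zeros((3,3));b=np.zeros(3);L=[]
    for m,px in views:
        c,v=ray(m,[px]); P=np.eye(3)-np.outer(v[0],v[0]); A+=P;b+=P@c;L.append((P,c))
    x=np.linalg.solve(A,b); return x,max(np.linalg.norm(P@(x-c)) for P,c in L)
def proj(m,X):
    return cv2.projectPoints(np.array(X,float).reshape(-1,1,3),m["rvec"],m["tvec"],m["intrinsics"],np.array([m["k1"],0,0,0,0.]))[0].reshape(-1,2)
def mask(im,col):
    h,s,v=cv2.split(cv2.cvtColor(np.ascontiguousarray(im),cv2.COLOR_RGB2HSV)); 
    return {"red":((h<6)|(h>172))&(s>150)&(v>70),"orange":(h>7)&(h<18)&(s>170)&(v>110),
     "blue":(h>100)&(h<125)&(s>130)&(v>90),"black":(v<50),"white":(s<40)&(v>195)}[col].astype(np.uint8)
def blob(im,col,near,rad=14):
    k=mask(im,col); w=np.zeros_like(k); cv2.circle(w,tuple(int(a) for a in near),rad,1,-1)
    n,l,st,ce=cv2.connectedComponentsWithStats(k*w)
    if n<2: return None
    i=1+np.argmax(st[1:,4]); return ce[i],st[i]
E
cat > m1.py <<'E'
from bench import arm; from h import *
np.set_printoptions(precision=4,suppress=True)
M={n:arm.camera_model(n) for n in("scene","top")}; I={n:cv2.imread(f"pics/{n}0.png")[:,:,::-1] for n in M}
for n in M: print(n,cam(M[n])[1])
for nm,col,a,b in [("vialL","black",(187,305),(177,285)),("vialR","black",(389,223),(393,285)),("red","red",(357,239),(347,288)),
  ("orcap","orange",(228,297),(222,273)),("blcap","blue",(288,266),(286,268)),("ortag","orange",(276,227),(316,195)),("bltag","blue",(295,226),(336,203)),
  ("spill","red",(192,265),(217,211))]:
    r=40 if nm=="spill" else 11
    A=blob(I["scene"],col,a,r);B=blob(I["top"],col,b,r)
    if A is None or B is None: print(nm,A,B);continue
    print(nm,A[0],A[1][4],B[0],B[1][4],*tri([(M["scene"],A[0]),(M["top"],B[0])]))
    if nm=="spill":
        for n,q in(("scene",A),("top",B)):
            pass
print("traytop",plane(M["top"],[(474,291)],.02), "cradle",plane(M["top"],[(316,218)],.02))
t=cv2.resize(np.ascontiguousarray(I["top"][175:325,150:520,::-1]),None,fx=2.1,fy=2.1,interpolation=cv2.INTER_CUBIC)
s=cv2.resize(np.ascontiguousarray(I["scene"][185:335,150:520,::-1]),(t.shape[1],t.shape[0]-30),interpolation=cv2.INTER_CUBIC)
cv2.imwrite("pics/c1.png",np.vstack([t,s])[:600])
E
python3 m1.py
```

```text
scene [-0.1812  0.5065  0.5249]
top [ 0.4608 -0.0039  0.9869]
vialL [185.7831 304.9398] 83 [176.3778 284.3333] 45 [0.4528 0.3267 0.0435] 0.000520161151099053
vialR [389.5 222.5] 44 [393.7561 284.    ] 41 [ 0.4588 -0.1411  0.0434] 0.00019630090151294334
red [357.1154 238.4038] 52 [346.5476 288.6429] 42 [ 0.4479 -0.0402  0.0441] 0.0001347043584476014
orcap [226.6444 294.4444] 45 [220.8929 271.7857] 28 [0.4822 0.24   0.0086] 0.0004179116317864773
blcap [287.4359 265.4103] 39 [283.9032 266.5806] 31 [0.4954 0.0989 0.009 ] 0.0007134724080600228
ortag [274.0417 225.9583] 48 [314.8644 193.339 ] 59 [0.6617 0.0306 0.0043] 0.0007385877222448028
bltag [295.06 224.14] 50 [334.551  203.7347] 98 [ 0.6386 -0.0135  0.0043] 0.00015456237825514437
spill [190.9114 264.685 ] 1546 [216.4623 210.906 ] 1830 [0.6193 0.2533 0.0075] 0.0008883993377427178
traytop [[ 0.4448 -0.3203  0.02  ]] cradle [[0.6032 0.0275 0.02  ]]
```

View pics/c1.png

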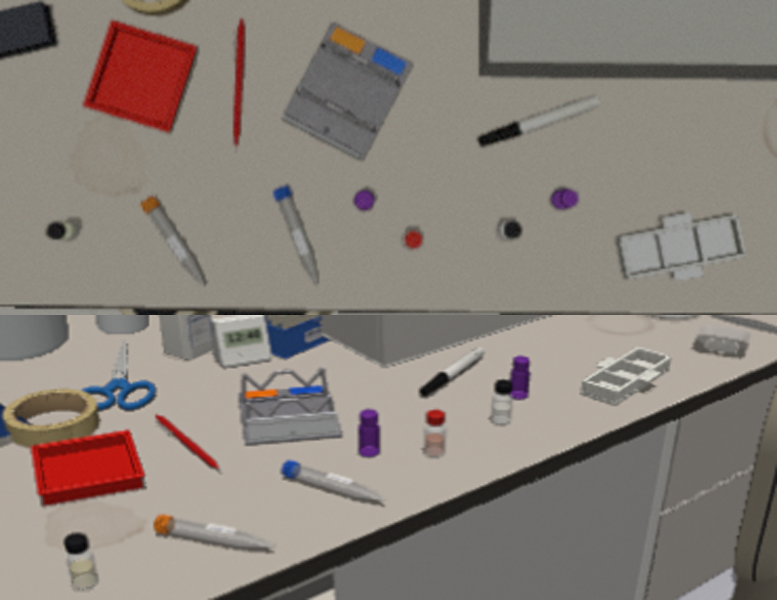

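The triangulation is consistent: vial caps at about 0.044 m, tube caps at 0.009 m, and the tags 49.8 mm apart. The crop shows yellow contents in the left vial, so the right black-capped vial is the clear one. Next I'll look with the wrist camera from two or three places, including the tube axes and the tray corners.

```bash
cat >> h.py <<'E'
def down(psi): return (R.from_euler("z",psi)*R.from_euler("x",np.pi)).as_quat()
E
python3 - <<'E'
from bench import arm; from h import *; import pickle
np.set_printoptions(precision=3,suppress=True)
D=[]
for i,(p,psi) in enumerate([((.44,-.26,.26),0.),((.54,.06,.30),0.),((.50,.23,.30),0.)]):
    arm.reach(p,down(psi)); m=arm.camera_model("wrist"); im=arm.capture("wrist"); D.append((m,im))
    cv2.imwrite(f"pics/w{i}.png",im[:,:,::-1]); s=arm.get_state(); print(s["time"],s["joint_pos"],cam(m)[1])
    print(proj(m,[(.4588,-.1411,.046),(.445,-.32,.02),(.448,-.04,.046),(.607,.031,.03),(.482,.24,.009),(.453,.327,.046),(.619,.253,.01),(.495,.099,.009)]).round())
pickle.dump(D,open("w.pkl","wb"))
v=np.vstack([np.hstack([cv2.resize(d[1],(400,300)) for d in D[:2]]),np.hstack([cv2.resize(D[2][1],(400,300))]*2)])
cv2.imwrite("pics/wall.png",v[:,:,::-1])
E
```

```text
1.775 [ 0.79   0.083 -0.362  1.684  0.03   1.38  -1.149] [ 0.506 -0.26   0.421]
[[ 210.  192.]
 [ 377.  201.]
 [ 117.  203.]
 [  45.   51.]
 [ -78.  174.]
 [-152.  204.]
 [-105.   61.]
 [  18.  160.]]
3.1 [ 0.421  0.181 -0.697  1.524  0.117  1.479 -1.852] [0.607 0.059 0.461]
[[487. 270.]
 [605. 272.]
 [405. 279.]
 [348. 145.]
 [185. 244.]
 [108. 275.]
 [165. 136.]
 [293. 234.]]
3.8833 [ 0.187  0.221 -0.816  1.502  0.161  1.489 -2.203] [0.567 0.23  0.461]
[[622. 239.]
 [719. 243.]
 [545. 247.]
 [496. 111.]
 [316. 214.]
 [242. 244.]
 [304. 100.]
 [427. 204.]]
```

View pics/wall.png

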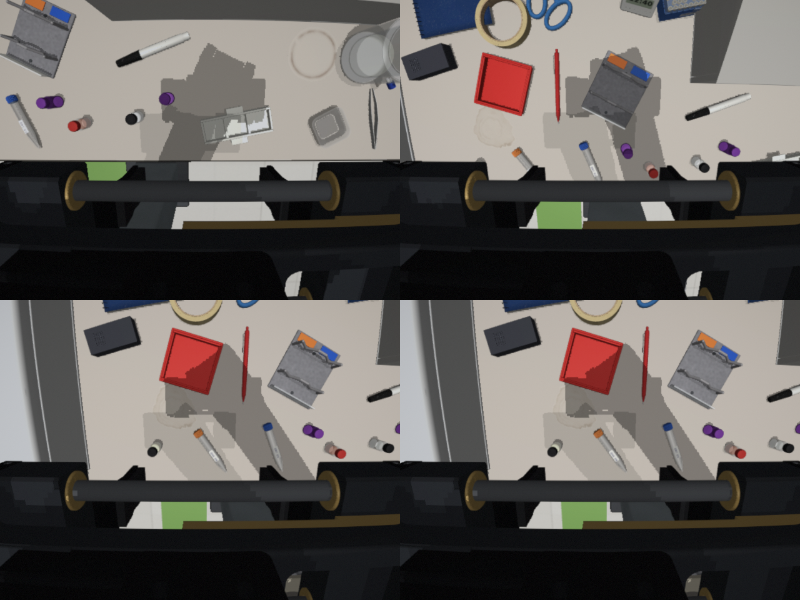

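The wrist views cover everything. In w0 the clear vial is at (210,192) and the tray at (377,205) px. In w2 the cradle is at (490,110), the red tray at (304,100), and the tubes run from their caps at (316,214) and (427,204) toward lower right. Now I'll fit the axes and corners.

```bash
cat > m2.py <<'E'
from bench import arm; from h import *; import pickle
np.set_printoptions(precision=4,suppress=True)
D=pickle.load(open("w.pkl","rb")); T=arm.camera_model("top"); It=cv2.imread("pics/top0.png")[:,:,::-1]
V={"top":(T,It),"w0":D[0],"w1":D[1],"w2":D[2]}
def caps(nm,col,X,views):
    L=[]
    for n in views:
        m,im=V[n]; b=blob(im,col,proj(m,[X])[0].round(),11)
        if b is not None: L.append((m,b[0]))
    x,r=tri(L); print(nm,len(L),x,r); return x
S=arm.camera_model("scene"); V["scene"]=(S,cv2.imread("pics/scene0.png")[:,:,::-1])
y=caps("yellow","black",(.453,.327,.044),["scene","top","w2"])
c=caps("clear","black",(.459,-.141,.044),["scene","top","w0"])
r=caps("red","red",(.448,-.04,.044),["scene","top","w0","w1"])
o=caps("ocap","orange",(.482,.24,.009),["scene","top","w2"])
b=caps("bcap","blue",(.495,.099,.009),["scene","top","w2","w1"])
ot=caps("otag","orange",(.6617,.0306,.005),["scene","top","w2","w1"])
bt=caps("btag","blue",(.6386,-.0135,.005),["scene","top","w2","w1"])
out={}
for nm,cp,th in(("o",o,.6),("b",b,.36)):
  for n in("top","w2"):
    m,im=V[n]; hsv=cv2.cvtColor(np.ascontiguousarray(im),cv2.COLOR_RGB2HSV)
    k=(hsv[:,:,1]<24).astype(np.uint8)
    mid=cp-np.array([np.cos(th),np.sin(th),0])*.055
    poly=[mid[:2]+R.from_euler("z",th).as_matrix()[:2,:2]@q for q in np.array([(.045,.014),(-.055,.014),(-.055,-.014),(.045,-.014)])]
    w=np.zeros_like(k); cv2.fillPoly(w,[proj(m,[(*q,.009) for q in poly]).round().astype(np.int32)],1)
    k=cv2.morphologyEx(k*w,cv2.MORPH_OPEN,np.ones((2,2),np.uint8)); px=np.argwhere(k)[:,::-1]
    P=plane(m,px,.009)[:,:2]; vx,vy,x0,y0=cv2.fitLine(P.astype(np.float32),cv2.DIST_HUBER,0,.001,.001).ravel()
    if vx<0: vx,vy=-vx,-vy
    t=(P-cp[:2])@np.array([vx,vy]); off=(cp[:2]-[x0,y0])@np.array([-vy,vx])
    print(nm,n,len(px),"theta",np.arctan2(vy,vx),"extent rel cap",t.min(),t.max(),"cap off line",off)
# red tray outline
for n in("top","w2","w1"):
    m,im=V[n]; k=mask(im,"red"); q=proj(m,[(.619,.253,.01)])[0]; w=np.zeros_like(k); cv2.circle(w,tuple(q.round().astype(int)),60 if n!="top" else 35,1,-1)
    n_,l,st,ce=cv2.connectedComponentsWithStats(k*w); i=1+np.argmax(st[1:,4])
    cs=cv2.findContours((l==i).astype(np.uint8),0,1)[0]; cs=max(cs,key=len)
    P=plane(m,cs.reshape(-1,2),.019)[:,:2]; rc=cv2.minAreaRect((P*1000).astype(np.float32)); print("spill",n,rc)
def crop(n,x,y,w,h,f):
    return cv2.resize(np.ascontiguousarray(V[n][1][y:y+h,x:x+w,::-1]),(int(w*f),int(h*f)),interpolation=cv2.INTER_CUBIC)
A=np.hstack([crop("w0",310,150,133,100,3),crop("w2",420,40,133,100,3)]); B=np.hstack([crop("w2",290,190,200,75,3.99),])[:, :A.shape[1]]
cv2.imwrite("pics/c2.png",np.vstack([A,B]))
E
python3 m2.py
```

```text
yellow 3 [0.4533 0.3265 0.043 ] 0.0008873590346415077
clear 3 [ 0.4594 -0.141   0.0432] 0.001186542570705549
red 4 [ 0.4486 -0.04    0.0445] 0.001425889195700486
ocap 3 [0.4825 0.2394 0.0084] 0.001008430712004878
bcap 4 [0.4957 0.0981 0.0089] 0.0012313585687753548
otag 4 [0.662  0.0301 0.0048] 0.0015394316755748864
btag 4 [ 0.6393 -0.0142  0.0049] 0.002117994790038356
o top 263 theta 0.61334085 extent rel cap -0.10594546234761934 -0.013377795017244247 cap off line -0.0002734068527973848
o w2 1594 theta 0.5985167 extent rel cap -0.11222634280389159 -0.01175454583456557 cap off line 0.0007761995676153502
b top 263 theta 0.38113528 extent rel cap -0.1049632095450841 -0.01234782464191057 cap off line 0.0006587314845670919
b w2 1549 theta 0.38316682 extent rel cap -0.11229299038966467 -0.011011669710433264 cap off line 6.669190822726026e-05
spill top ((618.2786254882812, 250.9705810546875), (97.40992736816406, 96.3817367553711), 73.47579956054688)
spill w2 ((619.4985961914062, 251.91439819335938), (96.27381896972656, 96.47404479980469), 73.48413848876953)
spill w1 ((619.7484741210938, 250.02227783203125), (98.41742706298828, 96.68370819091797), 73.6021499633789)
```

View pics/c2.png

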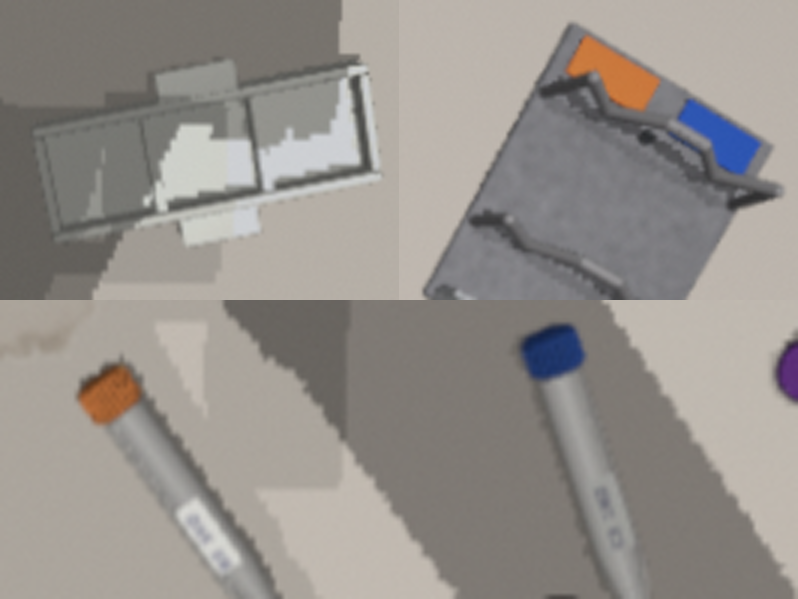

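The crop shows the tray rim corners at w0 px (321.7,194.3), (430.7,171), (436.7,210) and (329,230). The cradle base's high corners are at w2 px (476.7,47.3) and (545,89.3). Both tubes are clear of other objects.

```bash
cat > m3.py <<'E'
from bench import arm; from h import *; import pickle
np.set_printoptions(precision=4,suppress=True)
D=pickle.load(open("w.pkl","rb")); T=arm.camera_model("top")
c=np.array([(321.7,194.3),(430.7,171),(436.7,210),(329,230)]); t=np.array([(617,238),(737,214),(744,252),(627,277)])/2.1+[150,175]
for i in range(4): print("tri",*tri([(D[0][0],c[i]),(T,t[i])]))
for m,p in((D[0][0],c),(T,t)):
    P=plane(m,p,.02)[:,:2]; print("tray",P.mean(0),np.linalg.norm(np.roll(P,-1,0)-P,axis=1),"yaw of long axis",[np.arctan2(*(a-b)[::-1]) for a,b in((P[0],P[1]),(P[3],P[2]))])
B=plane(D[2][0],[(476.7,47.3),(545,89.3),(428.3,138.3)],.005)[:,:2]
print("cradle",B,np.linalg.norm(B[0]-B[1]),np.linalg.norm(B[0]-B[2])); d=(B[0]-B[1])/np.linalg.norm(B[0]-B[1]); x=np.array([d[1],-d[0]])
print("yaw",np.arctan2(x[1],x[0]),"origin",(B[0]+B[1])/2-.06*x)
ot,bt=np.array([.662,.0301]),np.array([.6393,-.0142]); d=(ot-bt)/np.linalg.norm(ot-bt); x=np.array([d[1],-d[0]]); print("tags yaw",np.arctan2(x[1],x[0]),(ot+bt)/2-.049*x)
# IK feasibility
print("now",arm.get_state()["joint_pos"])
cy=-.475; C=np.array([.6065,.031])
Rc=R.from_euler("z",cy).as_matrix()[:2,:2]
for nm,xy,z,psis in [("clear",(.4594,-.141),.022,np.arange(-3,3.2,.5)),("red",(.4486,-.04),.022,np.arange(-3,3.2,.5)),("yellow",(.4533,.3265),.022,np.arange(-3,3.2,.5)),
   ("tray",(.445,-.32),.03,np.arange(-3,3.2,.5)),("spill",(.619,.251),.03,np.arange(-3,3.2,.5)),
   ("o",(.4426,.2118),.003,(.606,.606-np.pi)),("b",(.4507,.08),.003,(.382,.382-np.pi)),("po",C+Rc@[.005,.025],.03,(cy,cy+np.pi)),("pb",C+Rc@[.005,-.025],.03,(cy,cy+np.pi))]:
    print(nm,[(round(p,2),None if (q:=arm.solve_ik([*xy,z],down(p))) is None else (np.round(q[6],2))) for p in psis])
E
python3 m3.py
```

```text
tri [ 0.4502 -0.258   0.0044] 0.00040607928741720646
tri [ 0.4772 -0.3795  0.0188] 0.001638125611737868
tri [ 0.4364 -0.3852  0.0254] 0.0007475352615785117
tri [ 0.4095 -0.2665  0.0106] 0.00030729234971108515
tray [ 0.4446 -0.3224] [0.1227 0.0446 0.1237 0.0415] yaw of long axis [np.float64(1.7830382444386434), np.float64(1.758356338259821)]
tray [ 0.4431 -0.3213] [0.1287 0.04   0.1254 0.0415] yaw of long axis [np.float64(1.7740966319130127), np.float64(1.7860827318395394)]
cradle [[ 0.6817  0.0491]
 [ 0.6364 -0.0402]
 [ 0.5757  0.1015]] 0.10014364641435339 0.11825284862993674
yaw -0.46917196340869055 origin [0.6056 0.0316]
tags yaw -0.47353048579302437 [0.607  0.0303]
now [ 0.1875  0.2209 -0.8161  1.502   0.1614  1.4886 -2.2029]
clear [(np.float64(-3.0), np.float64(1.43)), (np.float64(-2.5), np.float64(1.93)), (np.float64(-2.0), np.float64(2.43)), (np.float64(-1.5), np.float64(-2.52)), (np.float64(-1.0), np.float64(-2.55)), (np.float64(-0.5), np.float64(-2.07)), (np.float64(0.0), np.float64(-1.59)), (np.float64(0.5), np.float64(-1.05)), (np.float64(1.0), np.float64(-0.54)), (np.float
[... 1662 characters left out ...]
p.float64(0.72)), (np.float64(-2.5), np.float64(1.22)), (np.float64(-2.0), np.float64(1.72)), (np.float64(-1.5), np.float64(2.22)), (np.float64(-1.0), np.float64(-2.56)), (np.float64(-0.5), np.float64(-2.55)), (np.float64(0.0), np.float64(-2.32)), (np.float64(0.5), np.float64(-1.84)), (np.float64(1.0), np.float64(-1.36)), (np.float64(1.5), np.float64(-0.9)), (np.float64(2.0), np.float64(-0.43)), (np.float64(2.5), np.float64(0.03)), (np.float64(3.0), np.float64(0.5))]
o [(0.61, np.float64(-1.82)), (-2.54, np.float64(1.09))]
b [(0.38, np.float64(-1.74)), (-2.76, np.float64(1.18))]
po [(-0.47, np.float64(-2.44)), (2.67, np.float64(0.51))]
pb [(-0.47, np.float64(-2.37)), (2.67, np.float64(0.6))]
```

Everything fits: the tray is at (0.444, -0.3215) with yaw 0.205, and the cradle is at (0.606, 0.031) with yaw -0.472. The red tray is at (0.619, 0.251). I'll start with the yellow vial.

```bash
cat > act.py <<'E'
from bench import arm; from h import *
np.set_printoptions(precision=4,suppress=True)
PSI=1.776; TR=np.array([.444,-.3215]); TU=np.array([-np.sin(.205),np.cos(.205)])
def st(t):
    s=arm.get_state(); print(t,"t%.1f"%s["time"],s["position"],"w%.4f"%s["grip_width"],"F",np.round(s["wrist_force"],1),"ff",np.round(s["finger_force"],1)); return s
def vial(pick,place,zc=.15):
    arm.grip(.045); arm.reach([*pick,zc],down(PSI)); arm.move_straight([*pick,.022],velocity=.15,force_limit=8); st("down")
    arm.grip(0.,15); s=st("grip")
    if not .018<s["grip_width"]<.026: raise SystemExit("bad grasp")
    arm.move_straight([*pick,zc],velocity=.2); arm.move_straight([*place,zc],velocity=.3)
    arm.move_straight([*place,.045],velocity=.15); hit=arm.move_straight([*place,.0255],velocity=.03,force_limit=3); st("placed %s"%hit)
    arm.grip(.036); arm.move_straight([*place,zc],velocity=.2); st("up")
E
python3 - <<'E'
from act import *
vial((.4533,.3265),TR-.041*TU)
arm.reach([.44,-.22,.26],down(0.)); m=arm.camera_model("wrist"); im=arm.capture("wrist"); cv2.imwrite("pics/v1.png",im[:,:,::-1])
q=proj(m,[(*TR,.02)])[0].astype(int); print(q, proj(m,[(*(TR+.041*TU*k),.004) for k in(-1,0,1)]))
cv2.imwrite("pics/v1c.png",cv2.resize(np.ascontiguousarray(im[q[1]-60:q[1]+50,q[0]-80:q[0]+80,::-1]),None,fx=4,fy=4,interpolation=cv2.INTER_CUBIC))
E
```

```text
down t7.1 [0.4537 0.327  0.0229] w0.0448 F [-0.2  0.4  0.6] ff 0.0
grip t7.7 [0.4534 0.3265 0.0222] w0.0217 F [-0.4 -0.8  2.5] ff 15.0
placed True t12.3 [ 0.4519 -0.3615  0.026 ] w0.0213 F [-0.6  0.3  4.8] ff 15.0
up t13.7 [ 0.4517 -0.3614  0.1489] w0.0361 F [-0.1 -0.2  0.2] ff 0.0
[415 202] [[446.5605 193.386 ]
 [411.8853 200.3588]
 [377.2044 207.3545]]
```

View pics/v1c.png

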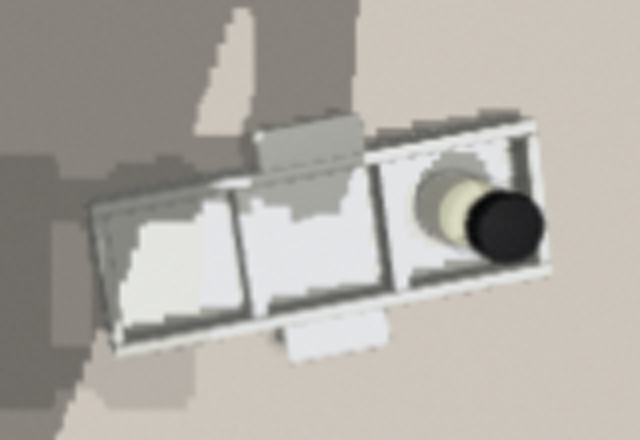

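The yellow vial stands upright in the middle of the right-hand cell, with its cap at crop px (505,227). Next are the clear and red vials.

Run:
```python
from act import *
vial((.4594,-.141),TR+.041*TU)
vial((.4486,-.040),(.619,.251))
```

```text
down t18.3 [ 0.4601 -0.1411  0.0228] w0.0451 F [ 0.8 -0.5 -0. ] ff 0.0
grip t18.8 [ 0.4595 -0.1411  0.0222] w0.0215 F [-0.7  0.   3.2] ff 15.0
placed True t21.7 [ 0.4353 -0.2813  0.0261] w0.0215 F [-0.4 -0.2  4. ] ff 15.0
up t23.1 [ 0.435  -0.2811  0.1489] w0.0361 F [-1.2 -0.4 -0.7] ff 0.0
down t25.5 [ 0.4492 -0.0401  0.0227] w0.0448 F [-0.   0.   0.1] ff 0.0
grip t26.1 [ 0.4488 -0.0401  0.0222] w0.0213 F [-0.5 -0.4  3.1] ff 15.0
placed True t29.6 [0.6186 0.2508 0.0261] w0.0214 F [-0.3 -0.7  3.9] ff 15.0
up t31.0 [0.6185 0.2505 0.1487] w0.0358 F [-0.  -0.7 -1.2] ff 0.0
```

Both vials were set down as planned. Now the orange tube: I'll grasp it at mid-length, lift, tilt to the cradle's slope, and lower it about 3 mm up-slope of the stop.

```bash
cat > tube.py <<'E'
from act import *
C=np.array([.6063,.0310]); CY=-.472; RC=R.from_euler("z",CY); RT=RC*R.from_euler("y",-.142)
def pick(mid,th):
    arm.grip(.04); arm.reach([*mid,.15],down(th+np.pi)); arm.move_straight([*mid,.03],velocity=.15)
    arm.move_straight([*mid,.002],velocity=.05,force_limit=8); st("down"); arm.grip(0.,12); st("grip")
    arm.move_straight([*mid,.15],velocity=.15); s=st("lift")
    if not .012<s["grip_width"]<.019: raise SystemExit("bad grasp")
def lane(y,dz=0,x=.008):
    # axis at x=5 is 34 high
    p=np.array([*C,0])+RC.apply([x,y,.034+(x-.005)*np.tan(.142)]); return p-RT.apply([0,0,.0065])+[0,0,dz]
QT=(RT*R.from_euler("z",np.pi)*R.from_euler("x",np.pi)).as_quat()
E
python3 - <<'E'
from tube import *
pick((.4426,.2118),.606)
arm.reach(lane(.025,.13),QT); st("over")
m=arm.camera_model("scene"); im=arm.capture("scene"); cv2.imwrite("pics/o1.png",im[:,:,::-1])
q=proj(m,[lane(.025,.08)])[0].astype(int); print(q)
cv2.imwrite("pics/o1c.png",cv2.resize(np.ascontiguousarray(im[q[1]-60:q[1]+75,q[0]-90:q[0]+90,::-1]),None,fx=4,fy=4,interpolation=cv2.INTER_CUBIC))
E
```

```text
down t34.6 [0.4426 0.212  0.002 ] w0.0398 F [-0.2 -0.1  0.2] ff 0.0
grip t35.2 [0.4427 0.2118 0.0021] w0.0148 F [-0.1 -0.9  1. ] ff 12.0
lift t36.3 [0.4422 0.2114 0.1492] w0.0150 F [ 0.1 -0.1 -0.1] ff 12.0
over t37.3 [0.6247 0.0509 0.1575] w0.0151 F [-0.1  0.3  0. ] ff 12.0
[272 192]
```

View pics/o1c.png

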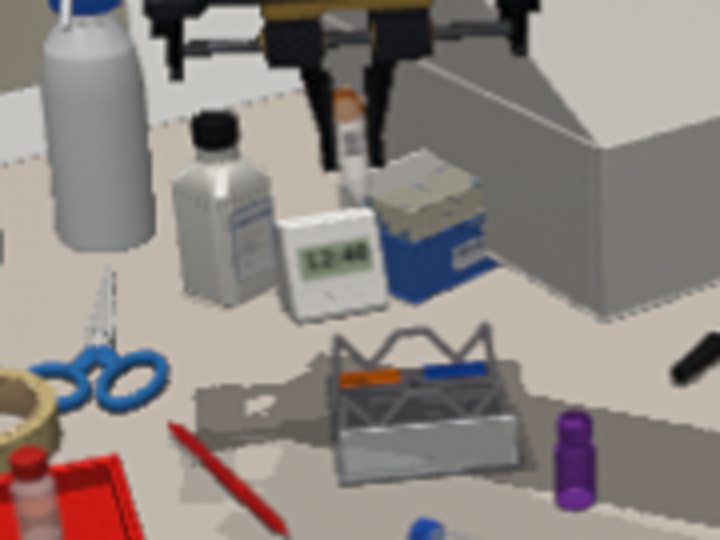

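The tube is held between the fingertips with its orange cap at the high end (crop px (348,105)), and the cradle below is free. The red vial stands in its tray. I'll check the held cap's position and then lower it.

```bash
cat >> tube.py <<'E'
def capcheck(y,dz,col):
    X=lane(y,dz)+RT.apply([.0485,0,.0065]); L=[]
    for n in("scene","wrist","top"):
        m=arm.camera_model(n); im=arm.capture(n); q=proj(m,[X])[0]
        if not(0<q[0]<640 and 0<q[1]<480): continue
        b=blob(im,col,q.round(),14)
        if b is not None and b[1][4]>15: L.append((m,b[0])); print(n,"exp",q,"seen",b[0],b[1][4])
    if len(L)>1:
        x,r=tri(L); print("cap error in tube frame",RT.inv().apply(x-X),r)
E
python3 - <<'E'
from tube import *
capcheck(.025,.13,"orange")
arm.move_straight(lane(.025,.02),velocity=.15); h=arm.move_straight(lane(.025,-.004),velocity=.03,force_limit=3); s=st("seat %s"%h); print("z above nominal",s["position"]-lane(.025))
E
```

```text
seat True t39.0 [0.6249 0.0482 0.0284] w0.0149 F [-0.9 -1.1  0.4] ff 12.0
z above nominal [-0.0007 -0.001   0.0004]
```

It made contact within 0.4 mm of the nominal seated height. I'll release it and look.

Run:
```python
from tube import *
arm.grip(.03); arm.move_straight(lane(.025,.13),velocity=.15); st("up")
arm.reach([.50,.10,.26],down(np.pi-.3)); st("view")
for n in("wrist","scene"):
    m=arm.camera_model(n); im=arm.capture(n); cv2.imwrite(f"pics/o2{n}.png",im[:,:,::-1]); q=proj(m,[(*C,.03)])[0].astype(int); print(n,q)
    x0,y0=max(q[0]-67,0),max(q[1]-50,0)
    c=cv2.resize(np.ascontiguousarray(im[y0:y0+100,x0:x0+133,::-1]),(400,300),interpolation=cv2.INTER_CUBIC)
    A=c if n=="wrist" else np.hstack([A,c])
cv2.imwrite("pics/o2c.png",A)
```

```text
up t40.6 [0.6251 0.0489 0.157 ] w0.0300 F [ 0.6 -0.5  0.1] ff 0.0
view t41.3 [0.5006 0.0986 0.2591] w0.0299 F [ 0.2 -1.5  0.1] ff 0.0
wrist [293 308]
scene [285 225]
```

View pics/o2c.png

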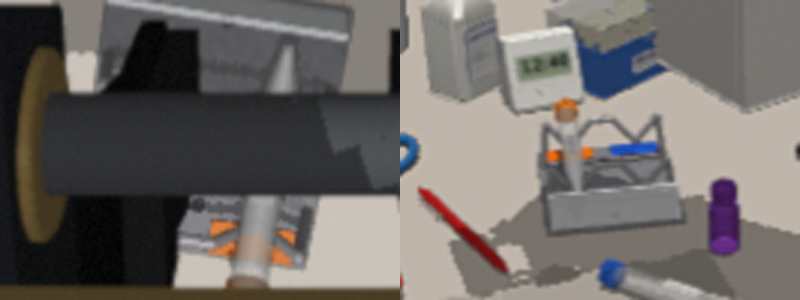

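The orange tube lies in the orange lane's notches (scene crop px (568,145)) with its cap over the orange tag. Now the blue tube. I'll refresh its cap position first, then pick and place it.

Run:
```python
from tube import *
m=arm.camera_model("scene"); b=blob(arm.capture("scene"),"blue",(288,266),12); print("blue cap now",plane(m,[b[0]],.009))
pick((.4507,.0800),.382)
arm.reach(lane(-.025,.13),QT)
arm.move_straight(lane(-.025,.02),velocity=.15); h=arm.move_straight(lane(-.025,-.004),velocity=.03,force_limit=3); s=st("seat %s"%h); d=s["position"]-lane(-.025); print("off nominal",d)
if h and abs(d[2])<.003:
    arm.grip(.03); arm.move_straight(lane(-.025,.13),velocity=.15); arm.reach([.50,.16,.30],down(0.)); st("view")
    for n in("wrist","scene","top"):
        m=arm.camera_model(n); im=arm.capture(n); cv2.imwrite(f"pics/f{n}.png",im[:,:,::-1]); q=proj(m,[(*C,.03)])[0].astype(int); print(n,q)
        x0,y0=max(q[0]-67,0),max(q[1]-50,0)
        c=cv2.resize(np.ascontiguousarray(im[y0:y0+100,x0:x0+133,::-1]),(400,300),interpolation=cv2.INTER_CUBIC)
        if n=="wrist": A=c; B=cv2.resize(im[:,:,::-1],(400,300))
        elif n=="scene": A=np.hstack([A,c]); B=np.hstack([B,cv2.resize(im[150:360,130:480,::-1],(400,300))])
    cv2.imwrite("pics/fc.png",np.vstack([A,B]))
```

```text
blue cap now [[0.4965 0.0993 0.009 ]]
down t44.3 [0.4507 0.0802 0.002 ] w0.0396 F [-0.2  0.7  0.7] ff 0.0
grip t44.9 [0.4508 0.0799 0.0021] w0.0154 F [-0.2 -0.1  1.4] ff 12.0
lift t46.0 [0.4502 0.0798 0.1493] w0.0149 F [-0.1  0.5 -0.3] ff 12.0
seat True t48.3 [0.6021 0.0038 0.0284] w0.0152 F [-0.2 -0.6  0. ] ff 12.0
off nominal [-0.0008 -0.0009  0.0004]
view t52.2 [0.5    0.1598 0.2997] w0.0297 F [-0.1 -0.1 -0.8] ff 0.0
wrist [437 110]
scene [285 225]
top [314 215]
```

View pics/fc.png

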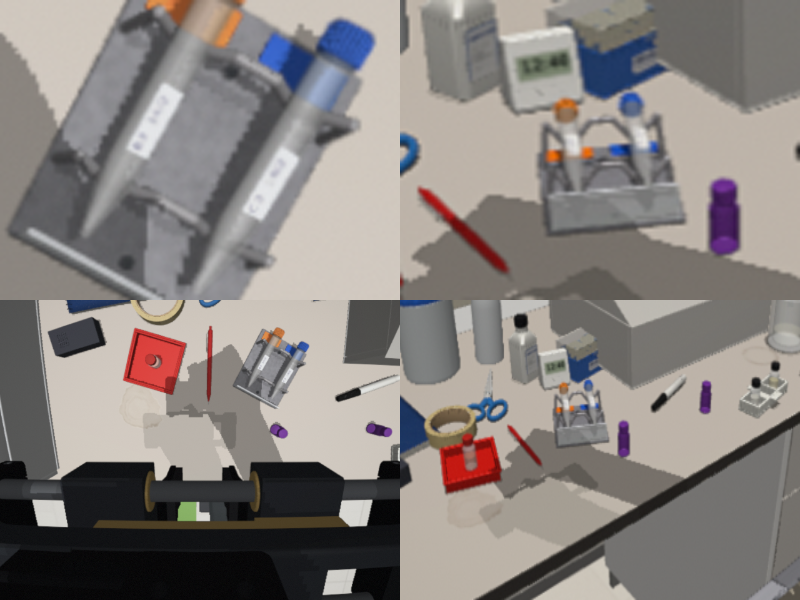

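Both tubes lie in their notches with their caps over the matching tags. The red vial is upright in the red tray, and the two black-capped vials stand in separate white cells. I'll do a quick numeric check of the caps and then hand in.

Run:
```python
from tube import *
I={n:(arm.camera_model(n),arm.capture(n)) for n in("wrist","scene","top")}
ok=True
for col,y in(("orange",.025),("blue",-.025)):
    X=np.array([*C,0])+RC.apply([.005+.048,y,.034+.0069]); L=[]
    for n,(m,im) in I.items():
        b=blob(im,col,proj(m,[X])[0].round(),8 if n!="wrist" else 12)
        if b is not None: L.append((m,b[0]))
    x,r=tri(L); e=RC.inv().apply(x-X); print(col,len(L),"cap err cradle frame",e,r); ok&=bool(np.all(np.abs(e)<.01))
TU3=[("yellow",TR-.041*TU),("clear",TR+.041*TU)]
for nm,p in TU3:
    X=[*p,.047]; L=[(m,b[0]) for m,im in [I["scene"],I["top"]] if (b:=blob(im,"black",proj(m,[X])[0].round(),10)) is not None]
    if len(L)>1: print(nm,np.subtract(tri(L)[0],X))
print(ok)
if ok: print(arm.job_done())
```

```text
orange 3 cap err cradle frame [-0.0016 -0.0005  0.0051] 0.002766428304070884
blue 3 cap err cradle frame [-0.0041  0.0029  0.0169] 0.006086958829799812
yellow [-0.0008 -0.0001  0.0002]
clear [-0.0008  0.0003  0.0001]
False
```

The blue blob was probably mixed with the blue tag, since its residual is 6 mm. I'll repeat with tight seeds at the cap pixels I read off.

Run:
```python
from tube import *
ok=True
for col,y,w,s in(("blue",-.025,(485,74),(295,209)),("orange",.025,(440,63),(273,211))):
    X=np.array([*C,0])+RC.apply([.005+.048,y,.034+.0069]); L=[]
    for n,px,r in(("wrist",w,11),("scene",s,6)):
        m=arm.camera_model(n); b=blob(arm.capture(n),col,px,r); L.append((m,b[0])); print(n,"exp",proj(m,[X])[0],b[0],b[1])
    x,r=tri(L); e=RC.inv().apply(x-X); print(col,"err",e,r); ok&=bool(np.all(np.abs(e)<.008))
print(ok)
if ok: print(arm.job_done())
```

```text
wrist exp [483.4534  76.5896] [484.8629  73.9771] [476  67  18  16 175]
scene exp [294.3082 209.317 ] [294.25   207.4375] [292 206   6   4  16]
blue err [0.0019 0.0004 0.0036] 0.0006731508246084091
wrist exp [445.0341  53.7666] [444.3529  55.0588] [438  52  12   8  34]
scene exp [272.5539 211.1312] [272.6    209.3333] [270 208   6   4  15]
orange err [-0.0036  0.0004  0.0062] 0.0006494547953353418
True
the job is handed in; nothing more can be done
None
```

The job is handed in at about 52 s of the 125 s, with no verdict returned: final images show all three vials upright in their trays, and both tubes lie in their colour-matched lanes with caps high, the caps measuring within about 6 mm of where they should be.

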